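# Slide a board carrier under the inspection bridge and start the scan

## Task

On the electronics bench, push the flat metal board carrier along the bench top, through the flared guide rails and under the low camera bridge until its front edge is fully home against the two end stops, then press the push button on the bridge's pillar all the way down and let it go. Only push the carrier by its metal edge with the fingertips: do not pinch, lift or tip it, do not let it knock the bridge, do not touch the circuit board screwed on top of it, and do not press the button before the carrier is home. Leave the multimeter, spool, jar and heat sink where they are, and finish clear of everything.

Things in the scene. Friction and masses are not known exactly. Their poses are not given: they have to be found in the camera images.
- carrier: Loose flat aluminium plate on the bench, 100 mm along its x, 104 mm along its y, 10 mm thick, 0.25 to 0.5 kg with its board; slides with a few N of friction. Origin: centre of its underside, z up. Its +x edge is the front edge that enters first. Starts on the fixture's -x side, up to 30 mm off its centre line and turned up to 0.3 rad against it.
- carrier_rear (a point): Middle of the carrier's rear (-x) edge face, 50 mm behind its origin, 5 mm up: a place to push.
- board: Green circuit board screwed onto the carrier, 72 mm (x) by 80 mm (y), 14 mm to the top of its highest part, which is 24 mm above the bench. Origin: centre of its underside, 10 mm above the carrier's origin. The carrier's bare rim is 14 mm wide at front and rear, 12 mm at the sides. Must not be touched.
- fixture: Inspection fixture fixed to the bench; its place and turn vary. Origin: on the bench, where the carrier's origin lies when home; +x is the sliding direction (away from the robot), y left, z up; at home the carrier's axes agree with these. Two pillars 46 mm high carry the bridge: 64 to 100 mm either side, x -10 to 35 mm. At home the carrier's rear edge (x -50 mm) is clear of bridge and rails.
- mouth (a point): Middle of the mouth of the fixture's two 12 mm high slick white plastic guide rails, on the bench at fixture x -46 mm. Here the rails flare to about 65 mm either side of the centre line; they narrow until fixture x -20 mm, then run straight to x 45 mm with inner faces 55 mm either side (3 mm side play).
- stops (a point): Midpoint between the faces of the two steel end stops, on the bench at fixture x 50 mm. The stops stand 30 mm either side of it and are 18 mm high; the carrier's front edge touches both at home.
- bridge: Low white camera bridge across the fixture between the pillars, x = -10 to +35 mm in the fixture frame. Its underside is 28 mm above the bench, so it clears the board's highest part by 4 mm; its top is at 46 mm, its camera housing at 62 mm and the housing's cap at 74 mm. Origin: centre of its underside, 12.5 mm ahead (+x) of the fixture origin and 28 mm up.
- scan_top (a point): Centre of the top of the grey round push button, 26 mm across, on top of the fixture's right-hand (-y) pillar, 68 mm above the bench when up. It stands 10 mm out of its black round housing, 42 mm across.
- scan (a joint): Travel of the push button in m: 0 released, 0.006 fully down. Moves straight down, is sprung back, and takes about 4 N to push fully down.
- multimeter: Orange hand multimeter lying loose, 145 x 72 x 34 mm, to the left (+y) of the carrier. Origin: centre of its underside. Leave alone.
- spool: Grey spool, 52 mm across, 38 mm high, standing loose to the left of the fixture. Origin: centre of its underside. Leave alone.
- jar: Amber glass jar, 44 mm across, 50 mm high, standing loose to the right (-y) of the fixture. Origin: centre of its underside. Leave alone.
- heatsink: Small finned aluminium heat sink, 34 x 30 x 22 mm, lying loose to the right of the carrier. Origin: centre of its underside. Leave alone.

How it is judged:
By the outcome, as a careful person would: the job done as asked, in the order asked, and still so for the second after the job is handed in, with the robot touching nothing.
It also fails if it takes over 72 s, if anything falls off the work surface, if the arm or the gripper's body presses on something with over 40 N, if the wrist force passes 120 N, or if a joint passes its speed limit or range.

## Robot

A 7-joint arm with a two-finger parallel gripper is mounted at the origin on the work surface. World frame = base frame: x ahead of the robot, y to its left, z up, the work surface at z = 0. Lengths are in m, angles in rad, forces in N, time in s.
With the tool pointing down it reaches from about 0.425 to 0.925 m from the base axis. Payload 6.8 kg.
Tool frame: the origin (TCP) lies at the very end of the fingers, on their centre line; the grasp point (between the pads) lies 19 mm behind it; z points along the fingers, y is the line along which they close (so a half turn about z gives the same grasp; the last joint's range is limited). The gripper opens to 85 mm and grips with 20 to 120 N. Pads are 22 mm wide; open, the fingers measure 114 mm over their backs; the gripper's body (76 mm by 85 mm) begins 54 mm behind the grasp point. The pads swing forward as they close: fully open they stand 13 mm farther back than shut.
Start: joints at [1.201, 0.477, 0.022, 1.555, -0.011, 1.109, -0.083], TCP at [0.175, -0.652, 0.231] pointing down, gripper open.
Joint ranges: [-2.96, 2.96], [-0.34, 2.1], [-1.41, 1.46], [0.24, 2.44], [-1.37, 4.51], [0.17, 1.92], [-2.96, 2.96]. Speed limits (rad/s): [2.39, 2.39, 3.14, 3.14, 3.14, 3.14, 3.14].

## Interface

Orientations are given as a unit quaternion [w, x, y, z].
In Python, from station import bot gives the robot as it stands.
- The arm moves only by the shell command python3 nudge.py 'ROWS' [FORCE]. ROWS is a JSON list of rows, 1 to 20 of them, each written [[dx, dy, dz], turn, opening]: dx, dy, dz in shares of the most that a row can go, 1 being 50 mm, then a turn about the tool's z in normalised numbers (1 is pi/2 rad), then the opening from 0.0 (shut) to 1.0 (fully open); each row shifts and turns the commanded pose from where the row before left it, along the tool's axes as they then stand; what a row does not reach is not made up. A row lasts 1/10 s, in which the tool goes at most 0.05 m and 0.15 rad, less where a joint would pass 70% of its speed; a pose out of reach is approached as far as the arm can. The fingers move at their own pace and stop on an object; FORCE is the grip in N (left out, the last holds). Time passes only in rows, so rows that do not move let the fingers close. It prints the time, the measured TCP pose, the force, the opening and the grip force at its end. A shift or turn number past 1, either way, is cut back to 1. Input that does not fit is refused with a message, and nothing moves.
- bot.get_obs(): the state, without advancing time (a new reading comes with each control period).
- bot.read_camera(name): name is "scene" or "top" or "wrist"; returns the picture (480x640x3 uint8, blue, green, red); there is no depth.
- bot.camera_info(name): a dict with "vertical_fov" (degrees; the focal length in pixels is half the picture's height over the tangent of half this angle, whatever the lens; pixels are square), "cx", "cy" (the principal point, pixels), "view" (4x4, takes a point from world to camera coordinates); the wrist camera has in their place "hand_eye" (4x4, takes a point from camera to tool coordinates, whose origin is the TCP and whose axes are the flange's). Camera axes: x right, y up, looking along -z (the intrinsics and any distortion apply to the point x, -y, -z); pixel columns grow to the right and rows downward; lengths in m; the calibration is good to about 2 mm. The wrist camera is an equidistant fisheye: a pixel r from the principal point sees the ray r / f radians off the axis. A picture is of the moment at which its call begins: read the wrist's pose just before it. camera_info takes no time and is no camera call.
- bot.hand_in(): hands the job in; it is judged then, once.
The state is a dict: "t": time; "q": joint angles; "joint_vel": joint speeds; "joint_torque": joint torques, N m; "eef_pos": TCP position; "tool_rot": TCP orientation; "contact_force": force on the tool from outside, world axes, zero at the start; "torque": the same for the moment, N m; "gripper_width": opening from 0.0 (shut) to 1.0 (fully open); "grasp_force": force on a finger pad.
Only numpy, scipy, OpenCV 4.12 (cv2) and the standard library are available. Lean on these libraries where they do the work, as an engineer would, in place of code of your own. Each camera call takes 0.05 s, during which the arm holds its last target. There are 200 camera calls.

## Working session

There is one attempt and no reset: what is moved stays moved. The work goes in short steps, Python scripts to look and compute and a shell command to move; the robot and the scene stay as the last step left them, time stands still between calls to the robot, and variables do not carry over. Pictures are saved under pics/ and viewed, at most 10 in all, crops included, and the job is handed in when it is done.

```bash
ls; mkdir -p pics
python3 - <<'E'
from station import bot
import cv2,numpy as np
np.set_printoptions(precision=4,suppress=True)
o=bot.get_obs();print(o)
for n in("scene","top"):
    cv2.imwrite(f"pics/{n}0.png",bot.read_camera(n));print(n,bot.camera_info(n))
print(bot.camera_info("wrist"))
E
```

```text
nudge.py
pics
station.py
{'t': 0.0, 'q': array([ 1.2009,  0.4778,  0.0224,  1.5565, -0.0115,  1.1093, -0.0831]), 'joint_vel': array([ 0.0007, -0.0016,  0.0011, -0.    ,  0.0012,  0.0017,  0.0004]), 'joint_torque': array([  0.0012, -59.6434,   1.6081, -28.1193,   0.0125,   0.0094,
        -0.    ]), 'eef_pos': array([ 0.1745, -0.6514,  0.2303]), 'tool_rot': array([-0.0009,  0.9914,  0.1305, -0.0002]), 'contact_force': array([ 0.1783,  0.0856, -0.0675]), 'torque': array([ 0.0199,  0.0186, -0.0326]), 'grasp_force': 0.0, 'gripper_width': 1.0000631522827506}
scene {'vertical_fov': 54.62836647228951, 'cx': 312.15439094077226, 'cy': 238.6545331259802, 'view': array([[ 0.0781,  0.9968,  0.0157, -0.0879],
       [-0.7838,  0.0517,  0.6188,  0.437 ],
       [ 0.616 , -0.0607,  0.7854, -1.3082],
       [ 0.    ,  0.    ,  0.    ,  1.    ]])}
top {'vertical_fov': 42.02277958867805, 'cx': 320.49541093733603, 'cy': 231.76337991429747, 'view': array([[-0.0032, -1.    ,  0.0054,  0.0395],
       [ 0.9861, -0.0022,  0.1664, -0.5895],
       [-0.1664,  0.0058,  0.986 , -0.9859],
       [ 0.    ,  0.    ,  0.    ,  1.    ]])}
{'vertical_fov': 65.70646984690485, 'cx': 323.82983620850064, 'cy': 243.53723174769075, 'hand_eye': array([[-0.0013,  0.9459,  0.3245,  0.0833],
       [ 1.    ,  0.0011,  0.0006, -0.0006],
       [ 0.0002,  0.3245, -0.9459, -0.1429],
       [ 0.    ,  0.    ,  0.    ,  1.    ]])}
```

View pics/top0.png

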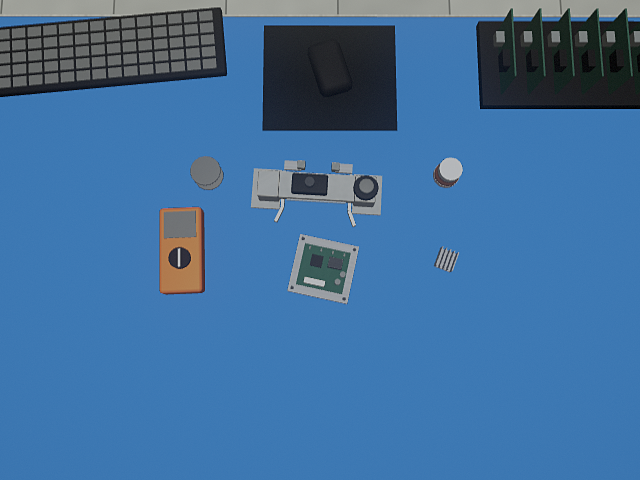

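View pics/scene0.png

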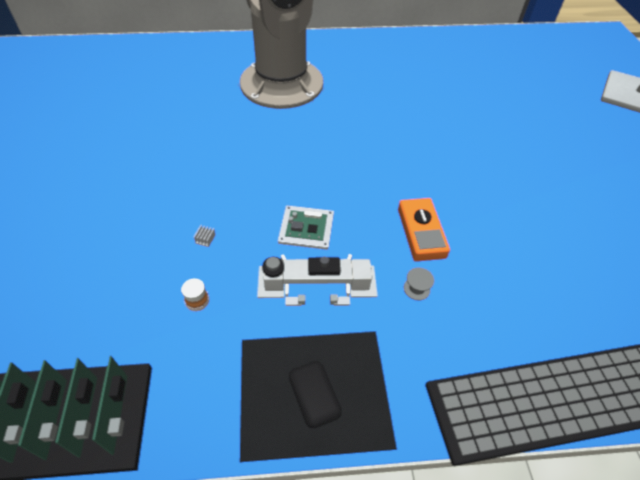

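```bash
cat > h.py <<'E'
from station import bot
import cv2,numpy as np
from scipy.spatial.transform import Rotation as R
np.set_printoptions(precision=4,suppress=True)
def cam(n,o=None):
    i=bot.camera_info(n); f=240/np.tan(np.radians(i["vertical_fov"])/2)
    if n=="wrist":
        T=np.eye(4);T[:3,:3]=R.from_quat(np.roll(o["tool_rot"],-1)).as_matrix();T[:3,3]=o["eef_pos"];C=T@i["hand_eye"]
    else: C=np.linalg.inv(i["view"])
    return f,i["cx"],i["cy"],C,n=="wrist"
def cast(c,px,z):
    f,cx,cy,C,fish=c; d=(np.atleast_2d(px)-[cx,cy])/f
    r=np.linalg.norm(d,axis=1,keepdims=True)
    v=np.hstack([d*np.sinc(r/np.pi),np.cos(r)]) if fish else np.hstack([d,np.ones_like(r)])
    w=(v*[1,-1,-1])@C[:3,:3].T
    return C[:3,3]+w*((z-C[2,3])/w[:,2:])
def blobs(im,lo=200):
    h=cv2.cvtColor(im,cv2.COLOR_BGR2HSV)
    m=255-cv2.inRange(h,(95,100,40),(120,255,255))
    cs,_=cv2.findContours(m,cv2.RETR_EXTERNAL,cv2.CHAIN_APPROX_NONE)
    return [c for c in cs if cv2.contourArea(c)>lo],m
E
python3 - <<'E'
from h import *
im=cv2.imread("pics/top0.png");c=cam("top")
print("cam",c[3][:3,3])
for b in blobs(im,100)[0]:
    r=cv2.minAreaRect(b);print(r,cast(c,r[0],.005)[0])
    if 2500<cv2.contourArea(b)<5000 and abs(r[0][0]-323)<15: 
        print("carrier",cast(c,cv2.boxPoints(r),.010))
for n,p,z in[("railL",(276,220),.012),("railR",(354,224),.012),("button",(366.5,186),.068),("stopL",(297,169),0.018),("stopR",(341,172),.018),
 ("plL",(251,207),.0),("plR",(382,215),0),("tl",(253,169),0),("tr",(382,176),0)]: print(n,cast(c,p,z)[0])
E
```

```text
cam [0.4173 0.0439 1.07  ]
((446.1206970214844, 258.9482727050781), (19.498010635375977, 21.726354598999023), 21.801406860351562) [ 0.5492 -0.1781  0.005 ]
((322.8754577636719, 268.4729309082031), (61.39216613769531, 58.927982330322266), 12.26477336883545) [0.5333 0.0337 0.005 ]
carrier [[ 0.4951  0.0953  0.01  ]
 [ 0.5939  0.0744  0.01  ]
 [ 0.571  -0.0285  0.01  ]
 [ 0.4728 -0.0061  0.01  ]]
((181.5, 250.5), (86.99998474121094, 44.99999237060547), 90.0) [0.565  0.2765 0.005 ]
((316.3868103027344, 192.16583251953125), (129.7593231201172, 62.97331619262695), 3.66778826713562) [0.6672 0.0446 0.005 ]
carrier [[ 0.6181  0.1598  0.01  ]
 [ 0.7303  0.1545  0.01  ]
 [ 0.7148 -0.0726  0.01  ]
 [ 0.603  -0.0634  0.01  ]]
((448.00006103515625, 172.00003051757812), (25.455841064453125, 31.11269760131836), 45.0) [ 0.7032 -0.187   0.005 ]
((206.50001525878906, 172.5), (33.941123962402344, 29.698482513427734), 45.0) [0.703  0.2373 0.005 ]
((329.0, 77.5), (103.0, 132.0), 90.0) [0.8792 0.0214 0.005 ]
((319.49993896484375, 53.99999237060547), (638.9998779296875, 107.99998474121094), -0.0) [0.9244 0.0384 0.005 ]
railL [0.6166 0.1142 0.012 ]
railR [ 0.6093 -0.0201  0.012 ]
button [ 0.6627 -0.0381  0.068 ]
stopL [0.7055 0.0781 0.018 ]
stopR [0.7    0.0017 0.018 ]
plL [0.6421 0.1589 0.    ]
plR [ 0.6273 -0.0699  0.    ]
tl [0.7105 0.1564 0.    ]
tr [ 0.6974 -0.0713  0.    ]
```

Careful with the scale: shifts go in shares of 50 mm and turns go in shares of pi/2 rad. That gives: 0.033 m is 0.66, -0.027 m is -0.54.

```bash
python3 nudge.py '[[[0.66, -0.54, 0], 0, 1], [[0.66, -0.54, 0], 0, 1], [[0.66, -0.54, 0], 0, 1], [[0.66, -0.54, 0], 0, 1], [[0.66, -0.54, 0], 0, 1], [[0.66, -0.54, 0], 0, 1], [[0.66, -0.54, 0], 0, 1], [[0.66, -0.54, 0], 0, 1], [[0.66, -0.54, 0], 0, 1], [[0.66, -0.54, 0], 0, 1], [[0.66, -0.54, 0], 0, 1], [[0.66, -0.54, 0], 0, 1], [[0.66, -0.54, 0], 0, 1], [[0.66, -0.54, 0], 0, 1], [[0.66, -0.54, 0], 0, 1], [[0.66, -0.54, 0], 0, 1], [[0.66, -0.54, 0], 0, 1], [[0.66, -0.54, 0], 0, 1], [[0.66, -0.54, 0], 0, 1], [[0.66, -0.54, 0], 0, 1]]' | tail -5
python3 nudge.py '[[[0, 0, 0], 0.0764, 0.4], [[0, 0, 0], 0.0764, 0.4], [[0, 0, 0], 0.0509, 0.4], [[0, 0, 0], 0, 0.4], [[0, 0, 0], 0, 0.4], [[0, 0, 0], 0, 0.4]]' | tail -3
python3 - <<'E'
from h import *
o=bot.get_obs();im=bot.read_camera("wrist");cv2.imwrite("pics/w1.png",im)
print(o["eef_pos"],o["tool_rot"],o["gripper_width"])
np.save("w1.npy",{k:o[k] for k in("eef_pos","tool_rot")},allow_pickle=True)
E
```

```text
eef_pos: [0.673, 0.0417, 0.2308]
tool_rot: [0.0, 0.991, 0.13, -0.0]
contact_force: [0.5, 0.6, -0.1]
gripper_width: 1.001
grasp_force: 0.0
contact_force: [0.3, -0.1, 0.4]
gripper_width: 0.404
grasp_force: 0.0
[0.6723 0.0403 0.2312] [ 0.      0.9996 -0.0284 -0.0001] 0.40422819917489106
```

View pics/w1.png

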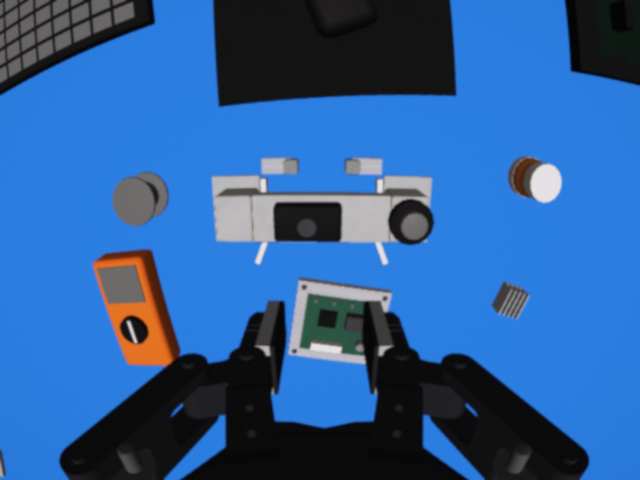

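Run:
```python
from h import *
o=np.load("w1.npy",allow_pickle=True).item();c=cam("wrist",o);im=cv2.imread("pics/w1.png")
print(R.from_quat(np.roll(o["tool_rot"],-1)).as_matrix()[:2,0])
g=cv2.cvtColor(im,cv2.COLOR_BGR2GRAY)
ci=cv2.HoughCircles(g[190:255,380:445],cv2.HOUGH_GRADIENT,1,20,param1=80,param2=12,minRadius=8,maxRadius=26);print("circ",ci)
m=(g[198:246,388:436]<50).astype(np.uint8);cc,_=cv2.findContours(m,0,2);k=max(cc,key=cv2.contourArea);(x,y),r=cv2.minEnclosingCircle(k);print("housing",x+388,y+198,r,cast(c,(x+388,y+198),.058)[0])
for n,p,z in[("railL",(261,263),.012),("railR",(383,263),.012),("button",(415.5,226),.068),("stopLfront",(280,174),0.0),("stopRfront",(364,174),.0),
 ("tl",(212,177),0),("tr",(432,178),0),("car fl",(301,278),.01),("car fr",(391,291),.01),("car rl",(290,354),.01)]: print(n,cast(c,p,z)[0])
# white rail contours
m=cv2.inRange(im,(200,200,200),(255,255,255));m[:243]=0;m[268:]=0
for b in cv2.findContours(m,0,1)[0]:
    if cv2.contourArea(b)>20: print(cv2.minAreaRect(b),b[b[:,0,1].argmax()][0])
```

```text
[ 0.9984 -0.0567]
circ [[[30.5 30.5 22.1]]]
housing 410.41042137145996 221.69293785095215 21.979909896850586 [ 0.6633 -0.0365  0.058 ]
railL [0.6134 0.111  0.012 ]
railR [ 0.6059 -0.018   0.012 ]
button [ 0.662  -0.0389  0.068 ]
stopLfront [0.7043 0.0836 0.    ]
stopRfront [ 0.6993 -0.0015  0.    ]
tl [0.7072 0.1557 0.    ]
tr [ 0.6927 -0.0732  0.    ]
car fl [0.5929 0.0701 0.01  ]
car fr [ 0.5711 -0.0274  0.01  ]
car rl [0.4934 0.0918 0.01  ]
((381.2061462402344, 252.7507781982422), (21.85518455505371, 4.215721130371094), 70.55996704101562) [383 263]
((260.7807922363281, 252.41778564453125), (4.096440315246582, 20.5992431640625), 20.556047439575195) [257 262]
```

Run:
```python
import cv2
im=cv2.imread("pics/w1.png")[150:370,205:440];cv2.imwrite("pics/w1c.png",cv2.resize(im,None,fx=2.7,fy=2.7,interpolation=2))
```

```text
(no output)
```

View pics/w1c.png

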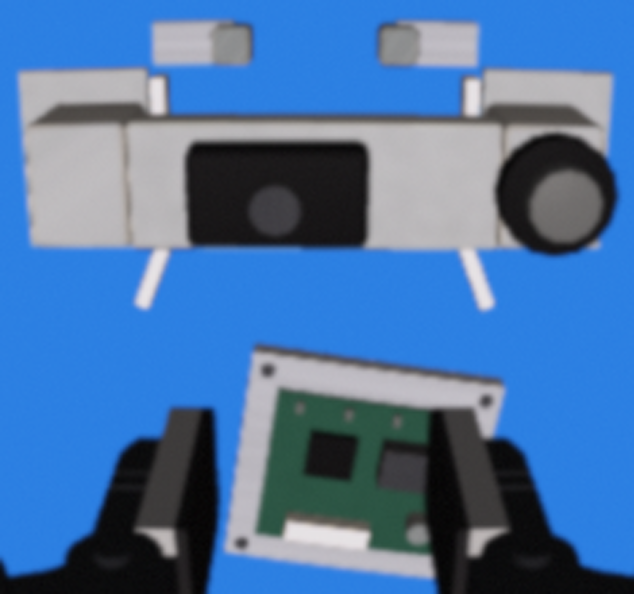

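To row units: 0.045 m is 0.9, -0.034 m is -0.68.

```bash
python3 nudge.py '[[[-0.68, 0.54, 0], 0, 0], [[-0.68, 0.54, 0], 0, 0], [[-0.68, 0.54, 0], 0, 0], [[-0.68, 0.54, 0], 0, 0], [[0, 0, 0], 0, 0], [[0, 0, 0], 0, 0], [[0, 0, 0.9], 0, 0], [[0, 0, 0.9], 0, 0], [[0, 0, 0.9], 0, 0], [[0, 0, 0.9], 0, 0], [[0, 0, 0.6], 0, 0], [[0, 0, 0.32], 0, 0], [[0, 0, 0], 0, 0], [[0, 0, 0], 0, 0]]'
python3 - <<'E'
from h import *
o=bot.get_obs();im=bot.read_camera("wrist");cv2.imwrite("pics/w2.png",im)
E
```

```text
t: 4.15
eef_pos: [0.5316, -0.0585, 0.0054]
tool_rot: [-0.0, 1.0, -0.028, 0.0]
contact_force: [0.4, 0.2, 0.3]
gripper_width: 0.005
grasp_force: 0.0
```

View pics/w2.png

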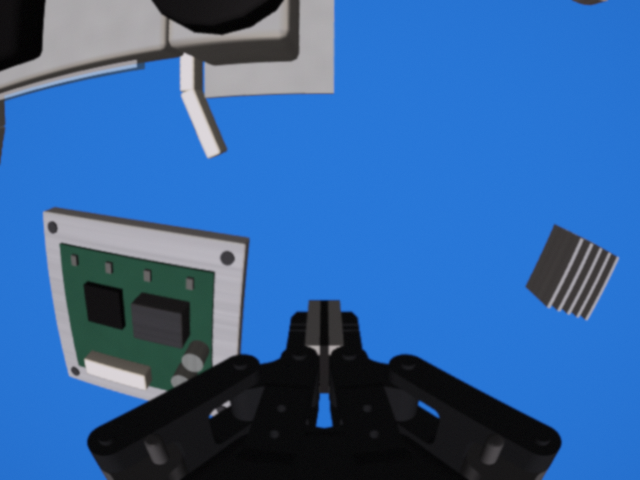

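```bash
cat > car.py <<'E'
from h import *
def fx(p): d=np.asarray(p)[...,:2]-[.655,.0438];c,s=np.cos(-.06),np.sin(-.06);return d@np.array([[c,-s],[s,c]])
def lines(n):
    # wrist/top: carrier board (green) rectangle -> board centre, yaw in fixture frame
    o=bot.get_obs();im=bot.read_camera(n);c=cam(n,o)
    h=cv2.cvtColor(im,cv2.COLOR_BGR2HSV);m=cv2.inRange(h,(60,60,30),(90,255,140));m[:130]=0
    m=cv2.morphologyEx(m,cv2.MORPH_CLOSE,np.ones((11,11)))
    k=max(cv2.findContours(m,0,1)[0],key=cv2.contourArea)
    P=cast(c,k[:,0].astype(float),.0116);r=cv2.minAreaRect((P[:,:2]*1000).astype(np.float32))
    b=fx(cv2.boxPoints(r)/1000)
    e=b[1]-b[0];a=np.arctan2(e[1],e[0]);a=(a+np.pi/4)%(np.pi/2)-np.pi/4
    print(n,"board fix",fx(np.array(r[0])/1000),"size",r[1],"yaw",a,"tcp fix",fx(o["eef_pos"]),"t",o["t"],"F",o["contact_force"])
    return im
if __name__=="__main__":
    import sys
    for n in sys.argv[1:]: lines(n)
E
python3 car.py top wrist
python3 nudge.py '[[[0, -0.1, 0], 0, 0], [[0, -0.1, 0], 0, 0], [[0, -0.1, 0], 0, 0], [[0, -0.1, 0], 0, 0], [[0, -0.1, 0], 0, 0], [[0, -0.04, 0], 0, 0], [[0, -0.04, 0], 0, 0], [[0, -0.04, 0], 0, 0], [[0, -0.04, 0], 0, 0], [[0, -0.04, 0], 0, 0], [[0, -0.04, 0], 0, 0], [[0, -0.04, 0], 0, 0], [[0, -0.04, 0], 0, 0], [[0, -0.04, 0], 0, 0]]'; python3 car.py top wrist
```

```text
top board fix [-0.1209 -0.0175] size (79.54154968261719, 71.05716705322266) yaw -0.1601242818907046 tcp fix [-0.1167 -0.1098] t 4.2 F [-0.6983 -0.3292  0.44  ]
wrist board fix [-0.1231 -0.0181] size (79.96961212158203, 72.69742584228516) yaw -0.15863198755006003 tcp fix [-0.1166 -0.11  ] t 4.25 F [-0.4807 -0.217   0.4021]
t: 5.7
eef_pos: [0.5329, -0.0164, 0.0053]
tool_rot: [0.0, 1.0, -0.029, 0.0]
contact_force: [0.6, -2.2, -1.4]
gripper_width: -0.002
grasp_force: 1.1
top board fix [-0.1233 -0.0054] size (79.67871856689453, 70.41348266601562) yaw -0.12201705313193423 tcp fix [-0.1182 -0.0674] t 5.7 F [ 0.6002 -2.2021 -1.4486]
wrist board fix [-0.1249 -0.0056] size (79.71691131591797, 72.00300598144531) yaw -0.11789793968293338 tcp fix [-0.1183 -0.067 ] t 5.75 F [ 0.2224 -1.7952 -0.0633]
```

```bash
python3 nudge.py '[[[0, 0.08, 0], 0, 0], [[0, 0.04, 0], 0, 0], [[0.2, 0, 0], 0, 0], [[0.2, 0, 0], 0, 0], [[0, -0.05, 0], 0, 0], [[0, -0.04, 0], 0, 0], [[0, -0.04, 0], 0, 0], [[0, -0.04, 0], 0, 0], [[0, -0.04, 0], 0, 0], [[0, -0.04, 0], 0, 0], [[0, -0.02, 0], 0, 0], [[0, 0, 0], 0, 0]]'; python3 car.py top wrist
```

```text
t: 7.0
eef_pos: [0.5533, -0.01, 0.0053]
tool_rot: [-0.0, 1.0, -0.029, -0.0]
contact_force: [1.1, -1.7, 0.9]
gripper_width: 0.002
grasp_force: 0.6
top board fix [-0.1272  0.0029] size (79.47759246826172, 70.429443359375) yaw -0.06947145992995374 tcp fix [-0.0983 -0.0598] t 7.0 F [ 1.053  -1.6557  0.9086]
wrist board fix [-0.1265  0.002 ] size (80.1865234375, 67.6233901977539) yaw -0.06574097210076157 tcp fix [-0.0983 -0.0597] t 7.05 F [ 0.6431 -0.3087  0.613 ]
```

To row units: -0.04 m is -0.8, -0.03 m is -0.6.

```bash
python3 nudge.py '[[[0, 0.2, 0], 0, 0], [[0, 0.2, 0], 0, 0], [[0, 0, -0.6], 0, 0], [[0, 0, -0.6], 0, 0], [[-0.8, 0, 0], 0, 0.7], [[-0.8, 0, 0], 0, 0.7], [[-0.54, -0.8, 0], 0, 0.7], [[0, -0.8, 0], 0, 0.7], [[0, 0, 0], 0, 0.7], [[0, 0, 0.8], 0, 0.7], [[0, 0, 0.36], 0, 0.7], [[0, 0, 0], 0, 0.7], [[0, 0, 0], 0, 0.7]]'; python3 nudge.py '[[[0, 0, 0.04], 0, 0.7], [[0, 0, 0.02], 0, 0.7], [[0, 0, 0], 0, 0.7]]';python3 nudge.py '[[[0, 0, 0.02], 0, 0.7], [[0, 0, 0.02], 0, 0.7], [[0, 0, 0], 0, 0.7]]'; python3 car.py top
```

```text
t: 8.4
eef_pos: [0.45, 0.0551, 0.0074]
tool_rot: [0.0, 1.0, -0.03, -0.0]
contact_force: [1.3, -1.0, 0.3]
gripper_width: 0.7
grasp_force: 0.0
t: 8.7
eef_pos: [0.4504, 0.0558, 0.0049]
tool_rot: [-0.0, 1.0, -0.029, 0.001]
contact_force: [0.8, 0.1, -1.0]
gripper_width: 0.698
grasp_force: 0.0
t: 9.0
eef_pos: [0.45, 0.0559, 0.0023]
tool_rot: [0.0, 1.0, -0.029, -0.0]
contact_force: [0.1, 0.5, -0.8]
gripper_width: 0.7
grasp_force: 0.0
top board fix [-0.1171  0.0022] size (79.4837417602539, 50.30384826660156) yaw -0.06650980112456883 tcp fix [-0.2054 -0.0002] t 9.0 F [ 0.0564  0.4529 -0.7909]
```

Continue feeling down for the bench.

To row units: 0.001 m is 0.02.

```bash
for i in 1; do python3 nudge.py '[[[0, 0, 0.02], 0, 0.7], [[0, 0, 0.02], 0, 0.7], [[0, 0, 0], 0, 0.7]]'|grep -E "eef|contact"; done; python3 nudge.py '[[[0, 0, 0.02], 0, 0.7], [[0, 0, 0.02], 0, 0.7], [[0, 0, 0], 0, 0.7]]'|grep -E "eef|contact";python3 nudge.py '[[[0, 0, 0.02], 0, 0.7], [[0, 0, 0.02], 0, 0.7], [[0, 0, 0], 0, 0.7]]'|grep -E "eef|contact"
```

```text
eef_pos: [0.4499, 0.0558, 0.0001]
contact_force: [0.4, 0.2, 0.0]
eef_pos: [0.4499, 0.0559, -0.0018]
contact_force: [-0.8, 0.5, -0.7]
eef_pos: [0.4499, 0.0558, -0.0038]
contact_force: [0.6, 0.6, 0.3]
```

To row units: 0.001 m is 0.02.

```bash
python3 nudge.py '[[[0, 0, 0.02], 0, 0.7], [[0, 0, 0.02], 0, 0.7], [[0, 0, 0], 0, 0.7]]'|grep -E "eef|contact"
python3 - <<'E'
from h import *
cv2.imwrite("pics/w3.png",bot.read_camera("wrist"))
E
```

```text
eef_pos: [0.4501, 0.0559, -0.005]
contact_force: [-3.3, 0.1, 12.2]
```

View pics/w3.png

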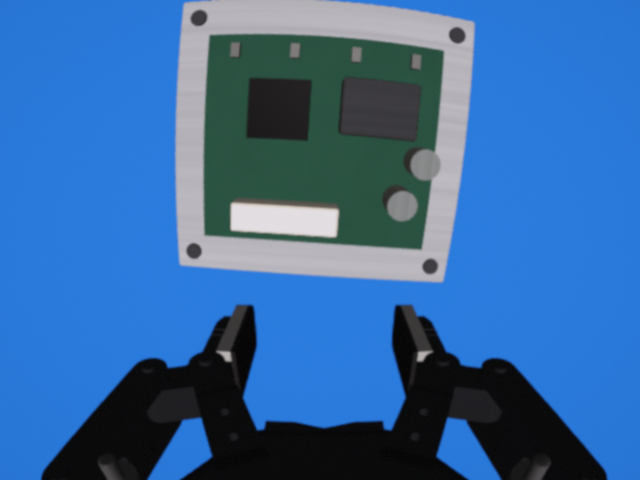

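To row units: 0.005 m is 0.1, -0.001 m is -0.02.

```bash
python3 nudge.py '[[[0, 0, -0.06], 0, 0.7], [[0.1, 0, -0.02], 0, 0.7], [[0.1, 0, 0], 0, 0.7], [[0.06, 0, 0], 0, 0.7], [[0.06, 0, 0], 0, 0.7], [[0.06, 0, 0], 0, 0.7], [[0.06, 0, 0], 0, 0.7], [[0.06, 0, 0], 0, 0.7], [[0.06, 0, 0], 0, 0.7], [[0.06, 0, 0], 0, 0.7], [[0.06, 0, 0], 0, 0.7], [[0.06, 0, 0], 0, 0.7], [[0, 0, 0], 0, 0.7]]'; python3 car.py wrist
```

```text
t: 11.6
eef_pos: [0.4879, 0.0538, -0.0015]
tool_rot: [-0.0, 1.0, -0.029, 0.001]
contact_force: [0.1, -1.0, -0.4]
gripper_width: 0.698
grasp_force: 0.1
wrist board fix [-0.1145  0.0056] size (79.85850524902344, 56.836997985839844) yaw -0.0006226540213994936 tcp fix [-0.1674 -0.    ] t 11.6 F [ 0.0617 -1.0155 -0.4151]
```

To row units: 0.003 m is 0.06, 0.0005 m is 0.01.

```bash
python3 nudge.py '[[[0.06, 0.01, 0], 0, 0.7], [[0.06, 0.01, 0], 0, 0.7], [[0.06, 0.01, 0], 0, 0.7], [[0.06, 0.01, 0], 0, 0.7], [[0.06, 0.01, 0], 0, 0.7], [[0.06, 0.01, 0], 0, 0.7], [[0.06, 0.01, 0], 0, 0.7], [[0.06, 0.01, 0], 0, 0.7], [[0.06, 0.01, 0], 0, 0.7], [[0.06, 0.01, 0], 0, 0.7], [[0, 0, 0], 0, 0.7]]'; python3 car.py wrist top
```

```text
t: 12.75
eef_pos: [0.5165, 0.0471, -0.0017]
tool_rot: [-0.0, 1.0, -0.029, -0.0]
contact_force: [-2.4, 0.7, 1.1]
gripper_width: 0.699
grasp_force: 1.4
wrist board fix [-0.0855  0.0006] size (79.79106140136719, 56.81137466430664) yaw -6.21641770814918e-06 tcp fix [-0.1385 -0.0051] t 12.75 F [-2.4076  0.7431  1.0968]
top board fix [-0.0441  0.036 ] size (8.61017894744873, 3.501728057861328) yaw 0.05782971675938764 tcp fix [-0.1385 -0.0051] t 12.8 F [-2.718   0.5192  1.5138]
```

To row units: 0.003 m is 0.06.

```bash
python3 nudge.py '[[[0.06, 0, 0], 0, 0.7], [[0.06, 0, 0], 0, 0.7], [[0.06, 0, 0], 0, 0.7], [[0.06, 0, 0], 0, 0.7], [[0.06, 0, 0], 0, 0.7], [[0.06, 0, 0], 0, 0.7], [[0.06, 0, 0], 0, 0.7], [[0.06, 0, 0], 0, 0.7], [[0.06, 0, 0], 0, 0.7], [[0.06, 0, 0], 0, 0.7], [[0.06, 0, 0], 0, 0.7], [[0.06, 0, 0], 0, 0.7], [[0.06, 0, 0], 0, 0.7], [[0.06, 0, 0], 0, 0.7], [[0.06, 0, 0], 0, 0.7], [[0, 0, 0], 0, 0.7]]'; python3 car.py wrist
python3 - <<'E'
from h import *
cv2.imwrite("pics/w4.png",bot.read_camera("wrist"))
E
```

```text
t: 14.45
eef_pos: [0.5625, 0.0444, -0.0016]
tool_rot: [-0.0, 1.0, -0.029, 0.001]
contact_force: [-1.4, -0.1, -0.7]
gripper_width: 0.705
grasp_force: 0.2
wrist board fix [-0.0409  0.0006] size (79.84114837646484, 53.80527114868164) yaw -0.0006948159333755033 tcp fix [-0.0923 -0.005 ] t 14.45 F [-1.4327 -0.1454 -0.7158]
```

View pics/w4.png

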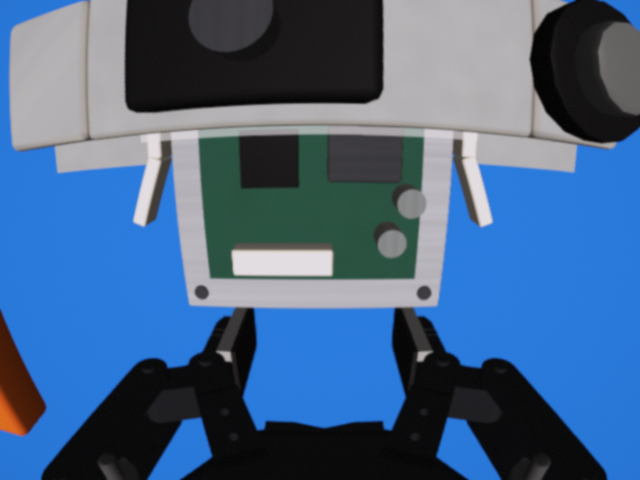

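To row units: 0.003 m is 0.06, 0.001 m is 0.02.

```bash
python3 nudge.py '[[[0.06, 0, 0], 0, 0.7], [[0.06, 0, 0], 0, 0.7], [[0.06, 0, 0], 0, 0.7], [[0.06, 0, 0], 0, 0.7], [[0.06, 0, 0], 0, 0.7], [[0.06, 0, 0], 0, 0.7], [[0.06, 0, 0], 0, 0.7], [[0.06, 0, 0], 0, 0.7], [[0.02, 0, 0], 0, 0.7], [[0.02, 0, 0], 0, 0.7], [[0, 0, 0], 0, 0.7]]'; python3 car.py wrist;  python3 nudge.py '[[[0.02, 0, 0], 0, 0.7], [[0.02, 0, 0], 0, 0.7], [[0.02, 0, 0], 0, 0.7], [[0, 0, 0], 0, 0.7]]'; python3 car.py wrist
```

```text
t: 15.65
eef_pos: [0.587, 0.0429, -0.0017]
tool_rot: [0.0, 1.0, -0.029, -0.0]
contact_force: [-4.8, -0.5, 4.6]
gripper_width: 0.701
grasp_force: 2.4
wrist board fix [-0.0319  0.0007] size (79.78572845458984, 23.122413635253906) yaw -0.0018816441921867266 tcp fix [-0.0678 -0.0049] t 15.65 F [-4.8192 -0.5164  4.6107]
t: 16.1
eef_pos: [0.5906, 0.0427, -0.0017]
tool_rot: [-0.0, 1.0, -0.029, 0.0]
contact_force: [-3.8, 0.4, 2.4]
gripper_width: 0.704
grasp_force: 2.0
wrist board fix [-0.0304  0.0006] size (79.77070617675781, 18.59268569946289) yaw 0.0033508459476802033 tcp fix [-0.0642 -0.005 ] t 16.1 F [-3.811   0.4077  2.4208]
```

To row units: 0.001 m is 0.02.

```bash
python3 nudge.py '[[[0.02, 0, 0], 0, 0.7], [[0.02, 0, 0], 0, 0.7], [[0, 0, 0], 0, 0.7]]'|grep -E "eef|contact";  python3 nudge.py '[[[0.02, 0, 0], 0, 0.7], [[0.02, 0, 0], 0, 0.7], [[0, 0, 0], 0, 0.7]]' |grep -E "eef|contact"
```

```text
eef_pos: [0.5927, 0.0425, -0.0017]
contact_force: [-2.9, -0.2, 2.4]
eef_pos: [0.5938, 0.0424, -0.0018]
contact_force: [-5.4, 0.4, 4.3]
```

To row units: 0.001 m is 0.02.

```bash
python3 nudge.py '[[[0.02, 0, 0], 0, 0.7], [[0.02, 0, 0], 0, 0.7], [[0, 0, 0], 0, 0.7]]'|grep -E "eef|contact"; python3 car.py wrist
```

```text
eef_pos: [0.5939, 0.0424, -0.002]
contact_force: [-11.1, 1.1, 8.5]
wrist board fix [-0.0293 -0.0094] size (59.93681716918945, 14.265628814697266) yaw 0.0010403713577660234 tcp fix [-0.0609 -0.005 ] t 17.05 F [-11.0563   1.1116   8.5431]
```

To row units: 0.001 m is 0.02.

```bash
python3 nudge.py '[[[0.02, 0, 0], 0, 0.7], [[0.02, 0, 0], 0, 0.7], [[0, 0, 0], 0, 0.7], [[0, 0, 0], 0, 0.7]]'|grep -E "eef|contact"; python3 nudge.py '[[[-0.08, 0, 0], 0, 0.7], [[-0.12, 0, 0], 0, 0.7], [[-0.4, 0, 0], 0, 0.7], [[-0.6, 0, 0], 0, 0.7], [[0, 0, -0.8], 0, 0.7], [[0, 0, -1], 0, 0], [[0, 0, -1], 0, 0], [[0, 0, -1], 0, 0], [[0, 0, 0], 0, 0], [[0, 0, 0], 0, 0], [[0, 0, 0], 0, 0]]'
python3 - <<'E'
from car import *
o=bot.get_obs();im=bot.read_camera("wrist");cv2.imwrite("pics/w5.png",im)
c=cam("wrist",o);print(o["eef_pos"])
np.save("w5.npy",{k:o[k] for k in("eef_pos","tool_rot")},allow_pickle=True)
E
```

```text
eef_pos: [0.5939, 0.0424, -0.0023]
contact_force: [-16.1, 0.5, 12.3]
t: 18.6
eef_pos: [0.5383, 0.0454, 0.1874]
tool_rot: [0.0, 1.0, -0.029, -0.0]
contact_force: [-1.1, 0.6, -0.5]
gripper_width: -0.004
grasp_force: 0.0
[0.5383 0.0454 0.1874]
```

View pics/w5.png

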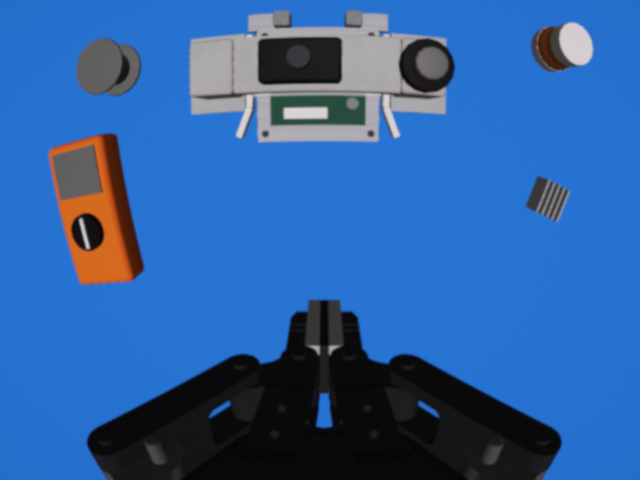

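To row units: 0.047 m is 0.94.

```bash
python3 nudge.py '[[[0.94, 0, 0], 0, 0], [[0.94, 0, 0], 0, 0], [[0.94, 0, 0], 0, 0], [[0, 0, 0], 0, 0], [[0, 0, 0], 0, 0]]'|grep eef
python3 - <<'E'
from car import *
o=bot.get_obs();im=bot.read_camera("wrist");cv2.imwrite("pics/w6.png",im);c=cam("wrist",o)
h=cv2.HoughCircles(cv2.cvtColor(im,6),cv2.HOUGH_GRADIENT,1,10,param1=60,param2=12,minRadius=12,maxRadius=32)
if h is not None:
    for x,y,r in h[0]: print(x,y,r,cast(c,(x,y),.068)[0],cast(c,(x,y),.058)[0])
cv2.imwrite("pics/w6c.png",cv2.resize(im[130:330,190:460],None,fx=2.9,fy=2.9,interpolation=2))
E
```

```text
eef_pos: [0.6789, 0.0374, 0.1854]
419.5 244.5 25.1 [ 0.6672 -0.034   0.068 ] [ 0.6635 -0.0366  0.058 ]
120.5 212.5 28.9 [0.7084 0.1993 0.068 ] [0.7063 0.2057 0.058 ]
560.5 196.5 24.6 [ 0.7016 -0.1588  0.068 ] [ 0.6992 -0.1661  0.058 ]
31.5 31.5 30.3 [0.8799 0.2775 0.068 ] [0.8844 0.2869 0.058 ]
548.5 191.5 22.4 [ 0.7059 -0.1456  0.068 ] [ 0.7037 -0.1524  0.058 ]
95.5 299.5 28.0 [0.6308 0.2497 0.068 ] [0.6258 0.2581 0.058 ]
242.5 385.5 31.4 [0.5383 0.1216 0.068 ] [0.5297 0.125  0.058 ]
24.5 19.5 16.9 [0.895  0.2871 0.068 ] [0.9001 0.2969 0.058 ]
101.5 222.5 29.2 [0.7017 0.2206 0.068 ] [0.6994 0.2278 0.058 ]
46.5 31.5 25.8 [0.8736 0.2586 0.068 ] [0.8779 0.2673 0.058 ]
24.5 52.5 15.8 [0.8629 0.2869 0.068 ] [0.8668 0.2966 0.058 ]
294.5 248.5 31.4 [0.6697 0.0604 0.068 ] [0.6662 0.0615 0.058 ]
137.5 374.5 28.1 [0.5466 0.2304 0.068 ] [0.5383 0.2379 0.058 ]
520.5 324.5 15.8 [ 0.5836 -0.136   0.068 ] [ 0.5767 -0.1425  0.058 ]
406.5 384.5 30.3 [ 0.5303 -0.0296  0.068 ] [ 0.5214 -0.032   0.058 ]
421.5 234.5 30.3 [ 0.6751 -0.0354  0.068 ] [ 0.6717 -0.038   0.058 ]
576.5 199.5 24.3 [ 0.6988 -0.17
[... 2801 characters left out ...]
233.5 14.4 [0.6823 0.0727 0.068 ] [0.6792 0.0743 0.058 ]
541.5 334.5 14.1 [ 0.5682 -0.1634  0.068 ] [ 0.5607 -0.171   0.058 ]
21.5 2.5 17.7 [0.9141 0.2922 0.068 ] [0.9199 0.3022 0.058 ]
362.5 184.5 14.4 [0.715  0.0083 0.068 ] [0.7132 0.0073 0.058 ]
209.5 221.5 13.0 [0.6949 0.1229 0.068 ] [0.6923 0.1263 0.058 ]
504.5 308.5 20.2 [ 0.6029 -0.1155  0.068 ] [ 0.5968 -0.1212  0.058 ]
133.5 460.5 16.6 [0.3978 0.295  0.068 ] [0.3838 0.3051 0.058 ]
100.5 13.5 13.6 [0.8715 0.2001 0.068 ] [0.8757 0.2065 0.058 ]
542.5 428.5 16.5 [ 0.4234 -0.2082  0.068 ] [ 0.4103 -0.2175  0.058 ]
354.5 202.5 13.2 [0.7021 0.0145 0.068 ] [0.6998 0.0138 0.058 ]
104.5 426.5 14.5 [0.4585 0.3119 0.068 ] [0.4468 0.3226 0.058 ]
```

View pics/w6c.png

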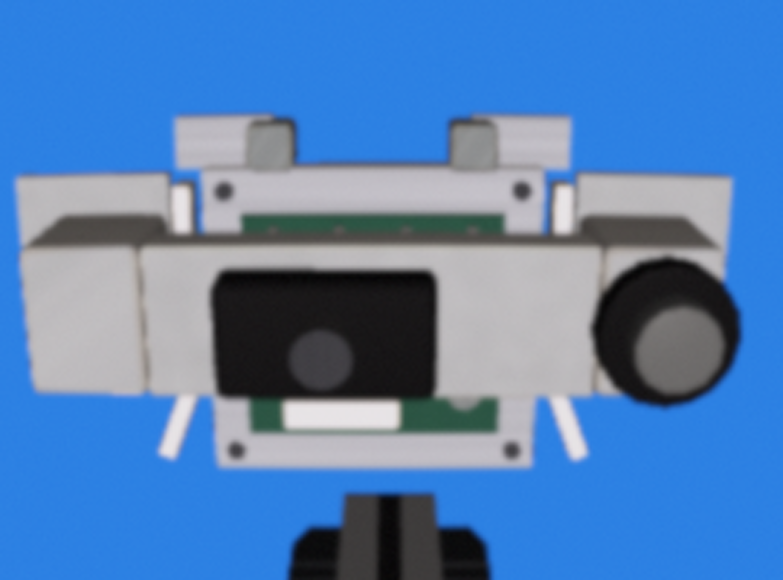

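To row units: 0.05 m is 1, 0.038 m is 0.76.

```bash
python3 nudge.py '[[[-0.12, 0.76, 0], 0, 0], [[-0.12, 0.76, 0], 0, 0], [[0, 0, 0], 0, 0], [[0, 0, 1], 0, 0], [[0, 0, 0.9], 0, 0], [[0, 0, 0.3], 0, 0], [[0, 0, 0], 0, 0], [[0, 0, 0], 0, 0]]'|grep -E "eef|contact"; python3 nudge.py '[[[0, 0, 0.04], 0, 0], [[0, 0, 0.04], 0, 0], [[0, 0, 0.04], 0, 0], [[0, 0, 0.04], 0, 0], [[0, 0, 0.04], 0, 0], [[0, 0, 0], 0, 0], [[0, 0, 0], 0, 0]]'|grep -E "eef|contact"
```

```text
eef_pos: [0.6638, -0.0372, 0.08]
contact_force: [0.9, 0.9, 0.4]
eef_pos: [0.6629, -0.0377, 0.0683]
contact_force: [0.6, 0.7, -0.6]
```

```bash
python3 nudge.py '[[[0, 0, 0.04], 0, 0], [[0, 0, 0.04], 0, 0], [[0, 0, 0], 0, 0], [[0, 0, 0], 0, 0]]'|grep -E "eef|contact"; python3 nudge.py '[[[0, 0, 0.04], 0, 0], [[0, 0, 0.02], 0, 0], [[0, 0, 0], 0, 0], [[0, 0, 0], 0, 0]]'|grep -E "eef|contact"; python3 nudge.py '[[[0, 0, 0.04], 0, 0], [[0, 0, 0], 0, 0], [[0, 0, 0], 0, 0]]'|grep -E "eef|contact"
```

```text
eef_pos: [0.663, -0.0377, 0.0644]
contact_force: [-1.1, -0.5, 3.5]
eef_pos: [0.6631, -0.0377, 0.0621]
contact_force: [-2.6, 0.2, 7.7]
eef_pos: [0.6632, -0.0377, 0.0618]
contact_force: [-8.7, -0.2, 20.9]
```

To row units: -0.05 m is -1, -0.04 m is -0.8.

```bash
python3 nudge.py '[[[0, 0, -0.08], 0, 0], [[0, 0, -0.2], 0, 0], [[0, 0, -0.8], 0, 0], [[0, 0, -1], 0, 0], [[0, 0, -1], 0, 0], [[-0.8, 0, 0], 0, 0], [[-0.8, 0, 0], 0, 0], [[-0.8, 0, 0], 0, 0], [[0, 0, 0], 0, 0], [[0, 0, 0], 0, 0], [[0, 0, 0], 0, 0]]'
python3 - <<'E'
from h import *
cv2.imwrite("pics/w7.png",bot.read_camera("wrist"))
E
```

```text
t: 22.9
eef_pos: [0.5443, -0.0307, 0.2137]
tool_rot: [-0.0, 1.0, -0.029, 0.001]
contact_force: [0.0, -0.5, 0.2]
gripper_width: -0.002
grasp_force: 0.0
```

View pics/w7.png

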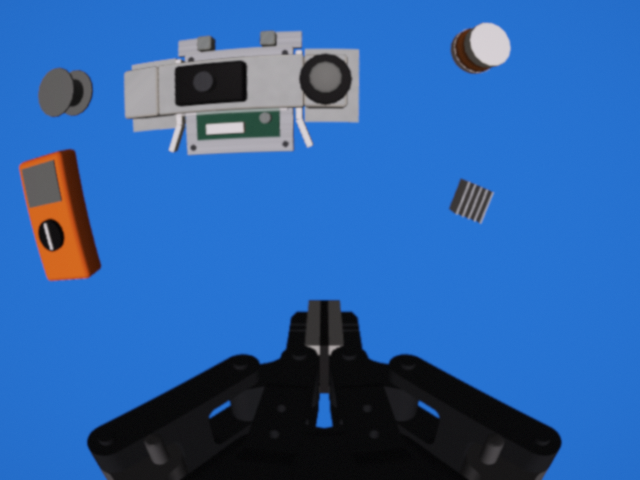

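The carrier sits in the rails against the stops (front edge near rows 45–60, rear edge at about (240,152)). The button at (325,77) is back up, the loose items look undisturbed, and the arm is clear.

```bash
python3 -c "
from station import bot
print(bot.hand_in())"
```

```text
the job is handed in; nothing more can be done
None
```

The job is handed in at about 23 s of robot time: the carrier was pushed home against both stops, then the button was pressed to its end of travel and let go, and the arm finished clear of everything.

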